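Bring the jam round on the turntable and show the way to jam and spoon

ROBOT

A 6-joint arm with a two-finger parallel gripper is mounted at the origin on a cart in front of the work surface, level with it; the furniture and walls round the work are solid. World frame = base frame: x ahead of the robot, y to its left, z up, the work surface at z = 0. Lengths are in m, angles in rad, forces in N, time in s.
With the tool pointing down it reaches from about 0.35 to 0.775 m from the base axis. Payload 7.3 kg.
Tool frame: the origin (TCP) lies between the finger pads, 19 mm behind the fingertips; this is the grasp point; z points along the fingers, y is the line along which they close (so a half turn about z gives the same grasp; the last joint's range is limited). The gripper opens to 92 mm and grips with 3 to 60 N. Pads are 19 mm wide; open, the fingers measure 130 mm over their backs; the gripper's body (75 mm by 190 mm) begins 47 mm behind the grasp point.
Start: joints at [1.039, 0.342, 1.524, -0, 1.275, -0.146], TCP at [0.198, 0.486, 0.246] pointing down, gripper open.
Joint ranges: [-2.53, 2.53], [-0.77, 2.02], [0.04, 2.7], [-1, 4.14], [0.28, 2.66], [-3.11, 3.11]. Speed limits (rad/s): [2.57, 2.57, 3.14, 3.14, 3.14, 3.14].

INTERFACE

Orientations are given as a unit quaternion [x, y, z, w].
In Python, from plant import r gives the robot as it stands.
- The arm moves only by the tool step_arm, never from a script. Its argument "rows" is a list of rows, each an object with "angular": the turn, a rotation vector about the tool's x, y, z in rad, a list of three; "travel": the shift along the tool's x, y, z in mm, a list of three; "grip": the closure, from 0 (fully open) to 1 (shut). A call has 1 to 5 rows; each row shifts and turns the commanded pose from where the row before left it, along the tool's axes as they then stand; what a row does not reach is not made up. A row lasts 1/8 s, in which the tool goes at most 62.5 mm and 10.7 degrees, less where a joint would pass 70% of its speed; a pose out of reach is approached as far as the arm can. A call with a gripper value outside its range is refused whole. The fingers move at their own pace and stop on an object; the grip force is fixed at half the most. Time passes only in rows, so rows that do not move let the fingers close. It gives the time, the measured TCP pose, the force, the opening and the grip force at its end, in the units of the state.
- r.state(): the state, without advancing time (a new reading comes with each control period).
- r.read_camera(name): name is "scene" or "top"; returns (picture, depth): 480x640x3 uint8, red, green, blue; 480x640 float32, m along the optical axis (not along the pixel's ray), 0 where there is no reading.
- r.camera_params(name): a dict with "fx", "fy", "cx", "cy" (pixels), "position" and "orientation" of the camera in the world. Camera axes: x right, y down, z forward; pixel columns grow to the right and rows downward; lengths in m; the calibration is good to about 2 mm. A picture is of the moment at which its call begins. camera_params takes no time and is no camera call.
- r.finish_job(): hands the job in; it is judged then, once.
The state is a dict: "clock": time; "q": joint angles; "joint_vel": joint speeds; "tau": joint torques, N m; "position": TCP position; "tool_rot": TCP orientation; "wrist_force": force on the tool from outside, world axes, zero at the start; "moment": the same for the moment, N m; "width": opening from 0.0 (shut) to 1.0 (fully open); "grip_force": force on a finger pad.
Only numpy, scipy, OpenCV 4.12 (cv2) and the standard library are available. Lean on these libraries where they do the work, as an engineer would, in place of code of your own. Each camera call takes 0.05 s, during which the arm holds its last target. There are 200 camera calls.

TASK

A guest is making toast and asks where things are: gently push the wooden turntable round until the jam jar stands at the front, on the side nearest you, without touching anything that stands on it. Then point at the jam jar from just above the middle of its lid, fingertips a few centimetres off it and touching nothing, and stay there for two seconds. Last, point at the middle of the teaspoon in the same way and finish while still pointing at it; pick nothing up and leave everything else where it is.

Things in the scene. Friction and masses are not known exactly. Their poses are not given: they have to be found in the camera images.
- turntable_foot: black round foot of the turntable, fixed to the worktop, 210 mm across; origin on the worktop under the turntable's axis; its axes are parallel to the world's, so the turntable's front is its -x side
- tray: round light-wood tray of the turntable, 304 mm across; origin on its vertical axis, 14 mm above the worktop. Turns either way (two full turns) against slight friction (about 1 N at the rim); stops when the push ends. Floor at z = 7 mm, top of the 5 mm rim wall at z = 30 mm of its frame. Four compartments: the jam jar in that on its +x side, one thing in each other, in any order
- divider_top (a point): on the top edge of one of the tray's four dividers, 124 mm from the axis. Dividers, good to push on, are upright dark-wood boards, 6 mm thick, from the central knob (38 mm thick, 84 mm tall) to the rim, at 45 (this one), 135, 225 and 315 degrees from the tray's x axis; tops at z = 55 mm of the tray's frame
- jam_jar: glass jar of red jam with a white lid, 65 mm across, 94 mm tall, loose in its compartment, about 85 mm from the axis like the other three things; origin at the centre of its underside. It starts on the far half of the turntable
- jam_lid (a point): middle of the top of the jam jar's lid
- bean_tin: tin with a tomato label, 57 mm across, 72 mm tall, loose on the tray; origin at the centre of its underside
- salt_shaker: white shaker with a steel cap, 41 mm square, 85 mm tall, loose on the tray; origin at the centre of its underside
- pepper_shaker: black shaker with a steel cap, 41 mm square, 85 mm tall, loose on the tray; origin at the centre of its underside
- teaspoon: small steel teaspoon, 132 x 26 x 9 mm, lying flat on the worktop to the left or right of the turntable; origin at the middle of its length on the worktop, x along its length, z up
- espresso_cup: white cup with a handle, green inside, 60 x 87 x 50 mm, on the other side of the turntable; to be left alone
- tumbler: small clear drinking glass, 46 mm across, 57 mm tall, to the right of the turntable; to be left alone
Not all that is in view belongs to the job. Several things have the shape of the pepper_shaker; the one meant has the colours described above.

How it is judged:
On the way, in this order (a step that is already met when the one before it is completed fails the run):
1. the jam jar has been turned to the front of the turntable, which is at rest, and the robot has let go (x of jam_jar in the frame of turntable_foot below -0.06 m and y of jam_jar in the frame of turntable_foot between -0.03 and 0.03 m and angular speed of tray below 0.1 rad/s and contact force between each of the arm, the fingers and anything else below 0.3 N), for 0.2 s.
2. the robot points at the jam jar: tool point close above the middle of the lid, touching nothing, for a good second and a half (all of step 1 and horizontal distance between the grasp point and jam_lid below 0.028 m and z of the grasp point in the frame of jam_lid between 0.02 and 0.095 m), for 1.6 s.
At the end, for the whole second after the job is handed in: tool point within 30 mm sideways of the middle of the teaspoon and 20 to 95 mm above it, touching nothing; jam jar at rest at the front (within 30 mm of the middle line, over 60 mm in front of the axis); all four things upright in place on the tray; teaspoon not moved (all of step 1 and horizontal distance between the grasp point and teaspoon below 0.03 m and z of the grasp point in the frame of teaspoon between 0.02 and 0.095 m and horizontal distance between each of jam_jar, bean_tin, salt_shaker, pepper_shaker and tray below 0.115 m and angle between each of jam_jar, bean_tin, salt_shaker, pepper_shaker's own z axis and vertical below 0.12 rad and z of each of jam_jar, bean_tin, salt_shaker, pepper_shaker in the frame of tray below 0.012 m and linear speed of jam_jar below 0.02 m/s and distance of teaspoon from where it was at the start of the episode below 0.01 m).
It fails at once if a thing on the tray is touched by the robot (they ride on the tray, nothing is gripped or lifted) (contact force between any of the arm, the fingers and jam_jar above 0.5 N or contact force between any of the arm, the fingers and bean_tin above 0.5 N or contact force between any of the arm, the fingers and salt_shaker above 0.5 N or contact force between any of the arm, the fingers and pepper_shaker above 0.5 N).
It fails at once if a thing on the tray is tipped or lifted (angle between any of jam_jar, bean_tin, salt_shaker, pepper_shaker's own z axis and vertical above 0.3 rad or z of any of jam_jar, bean_tin, salt_shaker, pepper_shaker in the frame of tray above 0.022 m).
It fails at once if the turntable is spun fast (over 2.5 rad/s) (angular speed of tray above 2.5 rad/s).
It fails at once if the teaspoon is touched or moved (contact force between any of the arm, the fingers and teaspoon above 0.5 N or distance of teaspoon from where it was at the start of the episode above 0.01 m).
It fails at once if a bystander is disturbed (distance of any of espresso_cup, tumbler from where it was at the start of the episode above 0.012 m).
It also fails if it takes over 67 s, if anything falls off the work surface, if the arm or the gripper's body presses on something with over 40 N, if the wrist force passes 120 N, or if a joint passes its speed limit or range.

## Working session

There is one attempt and no reset: what is moved stays moved. The work goes in short steps, Python scripts to look and compute and a tool call to move; the robot and the scene stay as the last step left them, time stands still between calls to the robot, and variables do not carry over. Pictures are saved under pics/ and viewed, at most 10 in all, crops included, and the job is handed in when it is done.

Besides the shell and the picture viewer there is one more tool, called after "Emit:" as name(argument=value, ...), one argument or row to a line, values as JSON. step_arm: Moves the arm, as the interface text tells. Its arguments: {"type":"object","properties":{"rows":{"type":"array"}},"required":["rows"]}

```bash
mkdir -p pics; cat > h.py <<'E'
import numpy as np, cv2
from scipy.spatial.transform import Rotation as R
from plant import r
def cloud(name):
    im,d=r.read_camera(name); p=r.camera_params(name)
    v,u=np.mgrid[:480,:640]
    c=np.stack([(u-p['cx'])/p['fx']*d,(v-p['cy'])/p['fy']*d,d],-1)
    w=c@R.from_quat(p['orientation']).as_matrix().T+np.array(p['position'])
    w[d==0]=np.nan
    return im,w
def save(n,im): cv2.imwrite('pics/'+n+'.png',cv2.cvtColor(im,cv2.COLOR_RGB2BGR))
E
python3 - <<'E'
from h import *
for n in('top','scene'):
    im,w=cloud(n); save(n+'0',im); np.savez(n+'0.npz',im=im,w=w)
    p=r.camera_params(n); print(n,p['position'],p['orientation'],p['fx'])
print(r.state())
E
```

```text
top [0.47533691 0.04978858 1.05426238] [ 0.71057497 -0.7022268   0.02607581 -0.03578816] 456.65243877928526
scene [-0.08695212 -0.47148554  0.74706333] [ 0.81547314 -0.37845488  0.18935092 -0.3948692 ] 489.0039666881446
{'clock': 0.1, 'q': array([ 1.03897052e+00,  3.42671220e-01,  1.52496105e+00,  3.25312292e-06,
        1.27540906e+00, -1.46009052e-01]), 'joint_vel': array([ 0.00106789, -0.00300518, -0.00287574,  0.00133602,  0.00115304,
       -0.00117456]), 'tau': array([ 1.93437561e-03, -4.32002592e+01, -2.44695514e+01,  7.19484617e-02,
        5.27603785e-02, -8.29389865e-05]), 'position': array([0.19736545, 0.48610331, 0.24489121]), 'tool_rot': array([ 1.91714547e-01,  9.81450461e-01, -6.82618813e-04, -2.42285923e-04]), 'wrist_force': array([ 0.23276953, -0.41356978, -0.15432011]), 'moment': array([-0.04507185,  0.00615522, -0.03798753]), 'grip_force': 0.0, 'width': 0.9985817304242585}
```

View pics/top0.png

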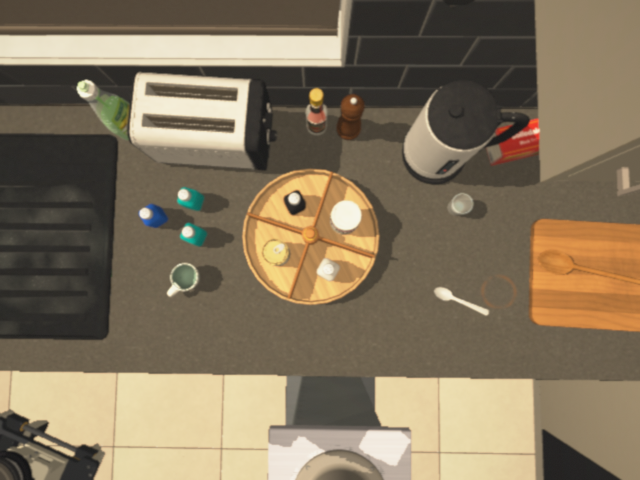

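View pics/scene0.png

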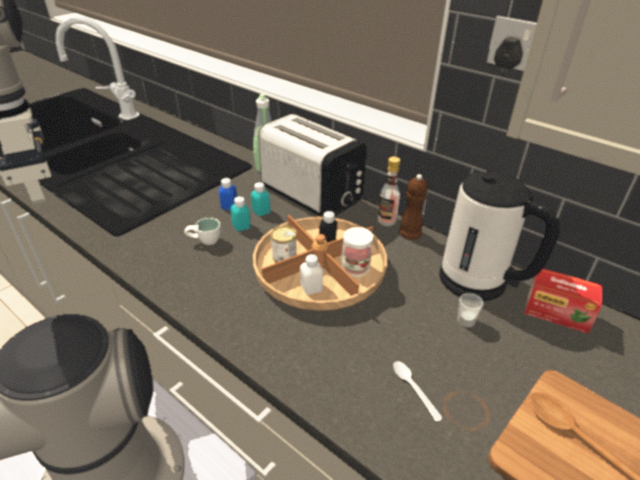

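Top view: turntable centre at (311,235), with the jam jar's white lid at (346,216), salt (328,270), pepper (294,202) and tin (275,253). Spoon is at about (462,301), tumbler (461,204), cup (184,278). The scene view confirms the red jam under the white lid at (356,250). The teal and blue shakers left of the turntable don't belong to the job.

```bash
python3 - <<'E'
from h import *
z=np.load('top0.npz'); im,w=z['im'],z['w']
# world position of pixel areas
def med(u,v,k=3): return np.nanmedian(w[v-k:v+k+1,u-k:u+k+1].reshape(-1,3),0).round(4)
for n,u,v in(('knob',311,235),('lid',346,216),('salt',328,270),('pep',294,202),('tin',275,253),('tumbler',461,204),('cup',184,278),('spoon',462,301)): print(n,med(u,v))
# rim circle: points z 0.04-0.05 near the knob
c=med(311,235)[:2]
d=np.hypot(*(w[...,:2]-c).transpose(2,0,1))
m=(d>.13)&(d<.17)&(w[...,2]>.036)&(w[...,2]<.052)
P=w[m][:,:2]; 
s=np.linalg.lstsq(np.c_[2*P,np.ones(len(P))],(P**2).sum(1),rcond=None)[0]
print('centre',s[:2],np.sqrt(s[2]+s[0]**2+s[1]**2),np.median(w[m][:,2]))
c=s[:2]; rel=w[...,:2]-c; d=np.hypot(rel[...,0],rel[...,1])
m=(d>.115)&(d<.14)&(w[...,2]>.06)&(w[...,2]<.076)
a=np.degrees(np.arctan2(rel[m][:,1],rel[m][:,0]))
for q in range(-180,180,10):
    k=(a>=q)&(a<q+10)
    if k.sum(): print(q,k.sum(),np.median(a[k]).round(1))
m=(abs(w[...,2]-.108)<.006)&(np.hypot(*(w[...,:2]-med(346,216)[:2]).transpose(2,0,1))<.045)
l=w[m]; j=(l.max(0)+l.min(0))/2;print('lid',j,l.max(0)-l.min(0),m.sum(), 'rel',j[:2]-c)
# spoon: bright pixels
hsv=im.min(-1); mm=np.zeros((480,640),bool); mm[280:322,428:495]=True
mm&=hsv>140; cv=cv2.connectedComponentsWithStats(mm.astype(np.uint8)); i=1+cv[2][1:,4].argmax(); mm=cv[1]==i
s=w[mm]; s=s[~np.isnan(s[:,0])]; rct=cv2.minAreaRect(s[:,:2].astype(np.float32)*1000); print('spoon',rct,np.median(s[:,2]))
E
```

```text
knob [0.5755 0.0676 0.0956]
lid [ 0.6142 -0.0048  0.1149]
salt [0.5019 0.0313 0.1054]
pep [0.6441 0.1041 0.1022]
tin [0.537  0.1436 0.0902]
tumbler [ 0.6589 -0.2735  0.0164]
cup [0.4824 0.3592 0.0081]
spoon [ 0.4383 -0.2755  0.0057]
centre [0.58020162 0.07093262] 0.14789496639897196 0.04318540253986669
-110 35 -108.1
-20 33 -18.1
70 34 71.9
160 32 162.0
lid [ 0.6168     -0.0038654   0.10826302] [0.0622528  0.06036536 0.01144528] 241 rel [ 0.03659838 -0.07479801]
spoon ((437.4975280761719, -274.00323486328125), (132.10064697265625, 25.72313690185547), 66.83970642089844) 0.00512988947434756
```

```bash
cat >> h.py <<'E'
C=np.array([.579,.070])
def pose(th,off,tipz,lean=15,rad=.124):
    "tip at radius rad beside the divider at th deg, off m to its +angle side"
    t=np.radians(th); u=np.array([np.cos(t),np.sin(t),0]); n=np.array([-u[1],u[0],0])
    l=np.radians(lean); z=-np.array([0,0,np.cos(l)])-u*np.sin(l)
    y=-u+z*(u@z); y/=np.linalg.norm(y); M=np.c_[np.cross(y,z),y,z]
    p=np.r_[C,0]+u*rad+n*off; p[2]=tipz
    return p-.019*z, R.from_matrix(M)
def down(p,yang):
    t=np.radians(yang); y=np.array([np.cos(t),np.sin(t),0]); z=np.array([0,0,-1.])
    return np.array(p),R.from_matrix(np.c_[np.cross(y,z),y,z])
def plan(wps,vmax=.045,wmax=.15,cur=None):
    s=r.state(); p,q=cur or (np.array(s['position']),R.from_quat(s['tool_rot']))
    k=0
    for P,Q in wps:
        rv=(q.inv()*Q).as_rotvec(); n=max(1,int(np.ceil(max(np.linalg.norm(P-p)/vmax,np.linalg.norm(rv)/wmax))))
        p0,q0=p,q
        for i in range(1,n+1):
            tp=p0+(P-p0)*i/n; tq=q0*R.from_rotvec(rv*i/n)
            tr=np.round(q.inv().apply(tp-p)*1000); an=np.round((q.inv()*tq).as_rotvec(),2)
            p=p+q.apply(tr/1000); q=q*R.from_rotvec(an); k+=1
            print(k,'a',(an+0).tolist(),'t',(tr+0).astype(int).tolist())
        print('-- ',p.round(3),k)
    return p,q
E
python3 - <<'E'
from h import *
plan([pose(252,.0185,.2),pose(252,.0185,.13)],vmax=.06,wmax=.18)
E
```

```text
1 a [-0.02, 0.0, -0.01] t [-49, -34, 2]
2 a [-0.03, 0.0, 0.0] t [-48, -34, 2]
3 a [-0.02, 0.0, -0.01] t [-49, -34, 1]
4 a [-0.03, 0.0, -0.01] t [-48, -34, 0]
5 a [-0.02, 0.0, 0.0] t [-48, -35, -1]
6 a [-0.02, 0.0, -0.01] t [-48, -36, -2]
7 a [-0.03, 0.01, 0.0] t [-47, -35, -2]
8 a [-0.02, 0.0, -0.01] t [-48, -35, -4]
9 a [-0.03, 0.0, -0.01] t [-47, -36, -5]
10 a [-0.02, 0.0, 0.0] t [-47, -36, -5]
11 a [-0.02, 0.0, -0.01] t [-47, -36, -7]
--  [ 0.557 -0.058  0.219] 11
12 a [0.0, 0.0, 0.0] t [0, -9, 34]
13 a [0.0, 0.0, 0.0] t [0, -9, 34]
--  [ 0.557 -0.058  0.148] 13
```

Emit:
step_arm(
  rows=[
    {"angular": [-0.02,0,-0.01],"travel": [-49,-34,2],"grip": 1},
    {"angular": [-0.03,0,0],"travel": [-48,-34,2],"grip": 1},
    {"angular": [-0.02,0,-0.01],"travel": [-49,-34,1],"grip": 1},
    {"angular": [-0.03,0,-0.01],"travel": [-48,-34,0],"grip": 1},
    {"angular": [-0.02,0,0],"travel": [-48,-35,-1],"grip": 1},
  ],
)

```text
clock: 0.72
position: [0.3615, 0.2378, 0.2333]
tool_rot: [0.176, 0.982, 0.059, 0.012]
wrist_force: [1.4, 0.7, -0.5]
width: 0.503
grip_force: 0.0
```

Emit:
step_arm(
  rows=[
    {"angular": [-0.02,0,-0.01],"travel": [-48,-36,-2],"grip": 1},
    {"angular": [-0.03,0.01,0],"travel": [-47,-35,-2],"grip": 1},
    {"angular": [-0.02,0,-0.01],"travel": [-48,-35,-4],"grip": 1},
    {"angular": [-0.03,0,-0.01],"travel": [-47,-36,-5],"grip": 1},
    {"angular": [-0.02,0,0],"travel": [-47,-36,-5],"grip": 1},
  ],
)

```text
clock: 1.35
position: [0.5252, -0.0101, 0.2205]
tool_rot: [0.161, 0.98, 0.119, 0.018]
wrist_force: [0.2, 0.7, 0.1]
width: 0.012
grip_force: 0.0
```

Emit:
step_arm(
  rows=[
    {"angular": [-0.02,0,-0.01],"travel": [-47,-36,-7],"grip": 1},
    {"angular": [0,0,0],"travel": [0,0,0],"grip": 1},
    {"angular": [0,0,0],"travel": [0,0,0],"grip": 1},
  ],
)

```text
clock: 1.72
position: [0.5568, -0.0576, 0.2182]
tool_rot: [0.156, 0.979, 0.128, 0.019]
wrist_force: [-0.1, -0.1, -1.3]
width: 0.004
grip_force: 0.0
```

```bash
python3 - <<'E'
from h import *
plan([pose(252,.0185,.13),pose(252,.0185,.075),pose(252,.0185,.059)],vmax=.036)
im,w=cloud('top'); save('top1',cv2.resize(im[130:330,210:460],(750,600),interpolation=cv2.INTER_CUBIC))
E
```

```text
1 a [0.0, 0.0, 0.0] t [0, -9, 34]
2 a [0.0, 0.0, 0.0] t [0, -10, 33]
--  [ 0.556 -0.059  0.149] 2
3 a [0.0, 0.0, 0.0] t [0, -7, 27]
4 a [0.0, 0.0, 0.0] t [-1, -7, 26]
--  [ 0.557 -0.059  0.094] 4
5 a [0.0, 0.0, 0.0] t [0, -4, 16]
--  [ 0.557 -0.058  0.077] 5
```

View pics/top1.png

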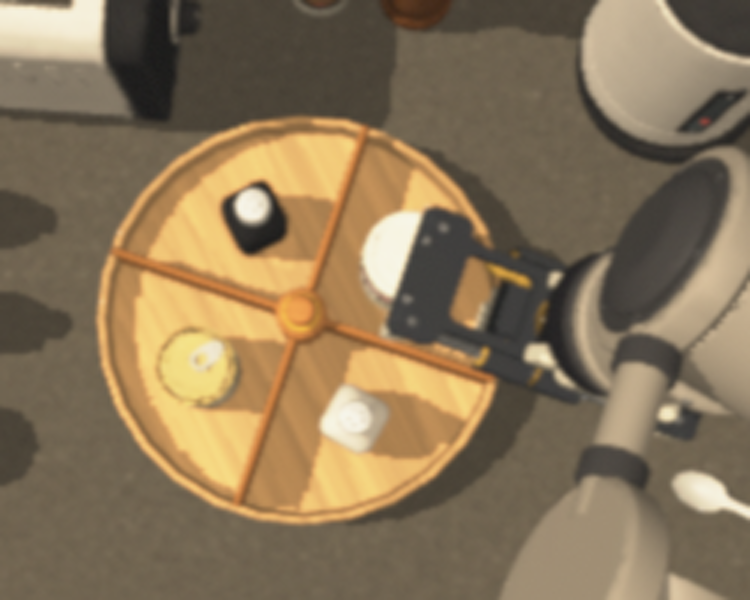

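The crop shows the gripper over the jar side of the right-front divider, with the lean outward as planned. Only the raised inner end of the body overlaps the lid at (395,255), well above it.

Emit:
step_arm(
  rows=[
    {"angular": [0,0,0],"travel": [0,-9,34],"grip": 1},
    {"angular": [0,0,0],"travel": [0,-10,33],"grip": 1},
    {"angular": [0,0,0],"travel": [0,-7,27],"grip": 1},
    {"angular": [0,0,0],"travel": [-1,-7,26],"grip": 1},
    {"angular": [0,0,0],"travel": [0,0,0],"grip": 1},
  ],
)

```text
clock: 2.4
position: [0.5564, -0.0572, 0.0933]
tool_rot: [0.155, 0.979, 0.129, 0.018]
wrist_force: [0.3, -0.0, 0.1]
width: 0.004
grip_force: 0.0
```

Emit:
step_arm(
  rows=[
    {"angular": [0,0,0],"travel": [0,-2,8],"grip": 1},
    {"angular": [0,0,0],"travel": [0,-2,8],"grip": 1},
    {"angular": [0,0,0],"travel": [0,0,0],"grip": 1},
  ],
)

```text
clock: 2.78
position: [0.5578, -0.0587, 0.0778]
tool_rot: [0.156, 0.979, 0.128, 0.02]
wrist_force: [0.2, 0.8, 0.2]
width: 0.009
grip_force: 0.0
```

```bash
python3 - <<'E'
from h import *
print(r.state()['wrist_force'])
plan([pose(252,.0125,.059)]+[pose(252-a,.0125,.059) for a in list(range(2,14,4))+list(range(16,112,5))+[112,114,116]],wmax=.2)
E
```

```text
[0.21514044 0.81912079 0.1555005 ]
1 a [0.0, 0.0, 0.0] t [7, 0, 0]
--  [ 0.551 -0.057  0.078] 1
2 a [0.0, -0.01, 0.03] t [5, 0, 0]
--  [ 0.546 -0.055  0.078] 2
3 a [0.0, -0.02, 0.07] t [9, -1, 0]
--  [ 0.538 -0.053  0.078] 3
4 a [0.0, -0.02, 0.07] t [9, 0, 0]
--  [ 0.529 -0.049  0.078] 4
5 a [0.0, -0.02, 0.1] t [13, -1, 0]
--  [ 0.517 -0.044  0.077] 5
6 a [0.0, -0.03, 0.08] t [11, -1, 0]
--  [ 0.508 -0.039  0.077] 6
7 a [0.0, -0.02, 0.09] t [12, 0, -1]
--  [ 0.498 -0.031  0.078] 7
8 a [0.0, -0.02, 0.08] t [11, -1, 0]
--  [ 0.49  -0.024  0.078] 8
9 a [0.0, -0.02, 0.09] t [11, 0, 0]
--  [ 0.483 -0.016  0.078] 9
10 a [0.0, -0.03, 0.08] t [12, -1, 0]
--  [ 0.475 -0.007  0.077] 10
11 a [0.0, -0.02, 0.08] t [11, -1, 0]
--  [0.468 0.002 0.077] 11
12 a [0.0, -0.02, 0.09] t [11, 0, 0]
--  [0.463 0.012 0.077] 12
13 a [0.0, -0.02, 0.08] t [11, -1, 0]
--  [0.459 0.022 0.077] 13
14 a [0.0, -0.03, 0.09] t [12, 0, -1]
--  [0.455 0.033 0.078] 14
15 a [0.0, -0.02, 0.08] t [11, -1, 0]
--  [0.452 0.044 0.078] 15
16 a [0.0, -0.02, 0.09] t [11, 0, 0]
--  [0.451 0.055 0.077] 16
17 a [0.0, -0.02, 0.08] t [12, -1, 0]
--  [0.45  0.067 0.077] 17
18 a [0.0, -0.03, 0.08] t [11, -1, 0]
--  [0.449 0.078 0.077] 18
19 a [0.0, -0.02, 0.09] t [11, 0, 0]
--  [0.451 0.089 0.077] 19
20 a [0.0, -0.02, 0.08] t [11, -1, -1]
--  [0.453 0.1   0.078] 20
21 a [0.0, -0.02, 0.09] t [12, 0, 0]
--  [0.456 0.111 0.078] 21
22 a [0.0, -0.03, 0.08] t [11, -1, 0]
--  [0.46  0.122 0.077] 22
23 a [0.0, -0.02, 0.09] t [11, 0, 0]
--  [0.465 0.131 0.077] 23
24 a [0.0, -0.02, 0.08] t [12, -1, 0]
--  [0.471 0.142 0.077] 24
25 a [0.0, -0.01, 0.02] t [2, 0, 0]
--  [0.473 0.143 0.077] 25
26 a [0.0, 0.0, 0.03] t [4, -1, 0]
--  [0.474 0.147 0.077] 26
27 a [0.0, -0.01, 0.03] t [5, 0, 0]
--  [0.478 0.151 0.077] 27
```

Emit:
step_arm(
  rows=[
    {"angular": [0,0,0],"travel": [4,0,0],"grip": 1},
    {"angular": [0,0,0],"travel": [3,0,0],"grip": 1},
    {"angular": [0,-0.01,0.03],"travel": [5,0,0],"grip": 1},
    {"angular": [0,-0.02,0.07],"travel": [9,-1,0],"grip": 1},
    {"angular": [0,-0.02,0.07],"travel": [9,0,0],"grip": 1},
  ],
)

```text
clock: 3.4
position: [0.5292, -0.0494, 0.0778]
tool_rot: [0.243, 0.961, 0.125, 0.034]
wrist_force: [0.9, -2.0, -0.0]
width: 0.006
grip_force: 0.5
```

Emit:
step_arm(
  rows=[
    {"angular": [0,-0.02,0.1],"travel": [13,-1,0],"grip": 1},
    {"angular": [0,-0.03,0.08],"travel": [11,-1,0],"grip": 1},
    {"angular": [0,-0.02,0.09],"travel": [12,0,-1],"grip": 1},
    {"angular": [0,-0.02,0.08],"travel": [11,-1,0],"grip": 1},
    {"angular": [0,-0.02,0.09],"travel": [11,0,0],"grip": 1},
  ],
)

```text
clock: 4.03
position: [0.4822, -0.016, 0.078]
tool_rot: [0.454, 0.882, 0.117, 0.058]
wrist_force: [-0.4, -0.5, 0.1]
width: 0.003
grip_force: 0.5
```

```bash
python3 - <<'E'
from h import *
im,w=cloud('top'); save('top2',cv2.resize(im[150:350,190:440],(750,600),interpolation=cv2.INTER_CUBIC)); print(r.state()['wrist_force'])
E
```

```text
[-1.18431881  1.26613745 -0.03822552]
```

View pics/top2.png

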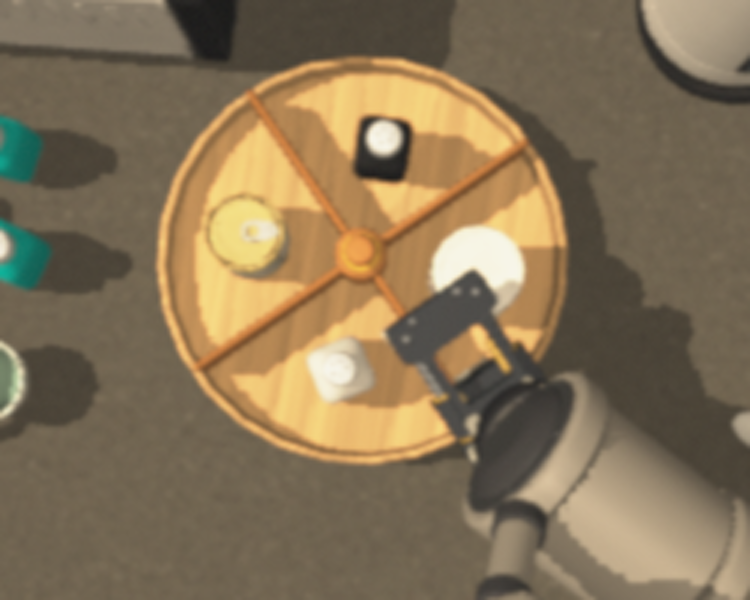

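The tray is turning as planned: the divider is now under the gripper at the lower right of the centre (360,253), and the jar at (478,270) has followed it. I'll continue the push.

Emit:
step_arm(
  rows=[
    {"angular": [0,-0.03,0.08],"travel": [12,-1,0],"grip": 1},
    {"angular": [0,-0.02,0.08],"travel": [11,-1,0],"grip": 1},
    {"angular": [0,-0.02,0.09],"travel": [11,0,0],"grip": 1},
    {"angular": [0,-0.02,0.08],"travel": [11,-1,0],"grip": 1},
    {"angular": [0,-0.03,0.09],"travel": [12,0,-1],"grip": 1},
  ],
)

```text
clock: 4.7
position: [0.4549, 0.0332, 0.078]
tool_rot: [0.633, 0.763, 0.099, 0.085]
wrist_force: [0.4, -0.8, -0.9]
width: 0.006
grip_force: 0.5
```

Emit:
step_arm(
  rows=[
    {"angular": [0,-0.02,0.08],"travel": [11,-1,0],"grip": 1},
    {"angular": [0,-0.02,0.09],"travel": [11,0,0],"grip": 1},
    {"angular": [0,-0.02,0.08],"travel": [12,-1,0],"grip": 1},
    {"angular": [0,-0.03,0.08],"travel": [11,-1,0],"grip": 1},
    {"angular": [0,-0.02,0.09],"travel": [11,0,0],"grip": 1},
  ],
)

```text
clock: 5.32
position: [0.4508, 0.0889, 0.0771]
tool_rot: [0.782, 0.609, 0.079, 0.104]
wrist_force: [-0.9, -1.5, 0.5]
width: 0.003
grip_force: 0.5
```

```bash
python3 - <<'E'
from h import *
print(r.state()['q'].round(2))
plan([pose(a,.0125,.059) for a in (156,151,147,143,140,138,137,136)],wmax=.2)
E
```

```text
[ 0.08  0.38  2.1  -0.21  0.43  0.51]
1 a [0.0, -0.04, 0.17] t [23, 0, 0]
--  [0.456 0.111 0.077] 1
2 a [0.0, -0.02, 0.08] t [11, -1, -1]
--  [0.46  0.122 0.078] 2
3 a [0.0, -0.02, 0.07] t [9, 0, 0]
--  [0.464 0.13  0.078] 3
4 a [0.0, -0.02, 0.06] t [9, -1, 0]
--  [0.468 0.138 0.078] 4
5 a [0.0, -0.01, 0.06] t [7, 0, 0]
--  [0.473 0.143 0.078] 5
6 a [0.0, -0.01, 0.03] t [4, -1, 0]
--  [0.474 0.147 0.077] 6
7 a [0.0, -0.01, 0.02] t [3, 0, 0]
--  [0.476 0.149 0.077] 7
8 a [0.0, 0.0, 0.01] t [2, 0, 0]
--  [0.478 0.151 0.077] 8
```

Emit:
step_arm(
  rows=[
    {"angular": [0,-0.02,0.08],"travel": [11,0,0],"grip": 1},
    {"angular": [0,-0.02,0.09],"travel": [12,0,0],"grip": 1},
    {"angular": [0,-0.02,0.08],"travel": [11,-1,-1],"grip": 1},
    {"angular": [0,-0.02,0.07],"travel": [9,0,0],"grip": 1},
    {"angular": [0,-0.02,0.06],"travel": [9,-1,0],"grip": 1},
  ],
)

```text
clock: 5.95
position: [0.4693, 0.1372, 0.0776]
tool_rot: [0.886, 0.445, 0.058, 0.116]
wrist_force: [0.5, -1.1, 0.4]
width: 0.001
grip_force: 0.5
```

Emit:
step_arm(
  rows=[
    {"angular": [0,-0.01,0.06],"travel": [7,0,0],"grip": 1},
    {"angular": [0,-0.01,0.03],"travel": [4,-1,0],"grip": 1},
    {"angular": [0,-0.01,0.02],"travel": [3,0,0],"grip": 1},
    {"angular": [0,0,0.01],"travel": [2,0,0],"grip": 1},
    {"angular": [0,0,0],"travel": [0,0,0],"grip": 1},
  ],
)

```text
clock: 6.58
position: [0.4792, 0.1503, 0.0774]
tool_rot: [0.912, 0.39, 0.052, 0.119]
wrist_force: [-0.6, -0.4, -0.1]
width: 0.005
grip_force: 0.0
```

```bash
python3 - <<'E'
from h import *
im,w=cloud('top'); np.savez('top3.npz',im=im,w=w); save('top3',cv2.resize(im[150:350,190:440],(750,600),interpolation=cv2.INTER_CUBIC))
E
```

```text
(no output)
```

View pics/top3.png

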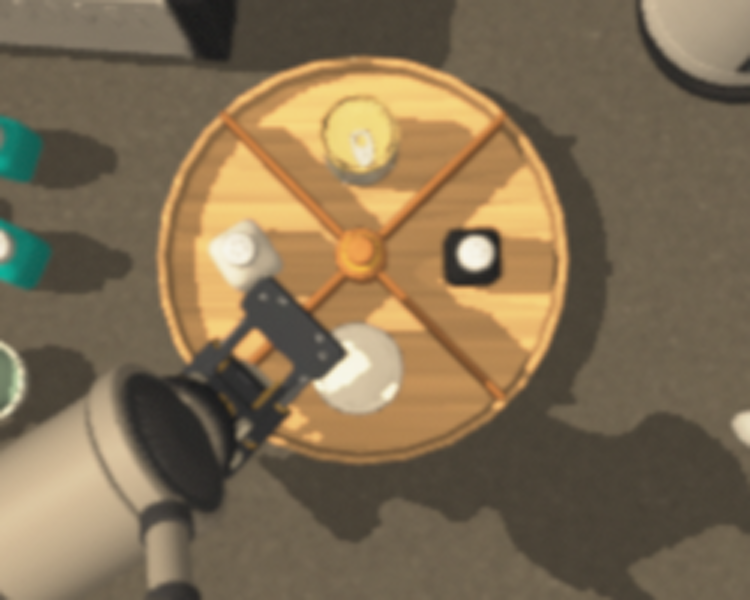

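The jar at (358,368) stands straight in front of the knob (360,253). I'll back off the divider and rise.

Emit:
step_arm(
  rows=[
    {"angular": [0,0,0],"travel": [-3,0,0],"grip": 1},
    {"angular": [0,0,0],"travel": [-3,0,0],"grip": 1},
    {"angular": [0,0,0],"travel": [0,0,-20],"grip": 1},
    {"angular": [0,0,0],"travel": [0,0,-40],"grip": 1},
    {"angular": [0,0,0],"travel": [0,0,-50],"grip": 1},
  ],
)

```text
clock: 7.25
position: [0.4533, 0.165, 0.184]
tool_rot: [0.912, 0.39, 0.051, 0.119]
wrist_force: [0.9, 0.5, -0.5]
width: 0.004
grip_force: 0.0
```

Emit:
step_arm(
  rows=[
    {"angular": [0,0,0],"travel": [0,0,-20],"grip": 1},
    {"angular": [0,0,0],"travel": [0,0,0],"grip": 1},
  ],
)

```text
clock: 7.5
position: [0.4509, 0.1692, 0.2044]
tool_rot: [0.912, 0.39, 0.054, 0.119]
wrist_force: [-0.6, -0.1, 0.1]
width: 0.005
grip_force: 0.0
```

```bash
python3 - <<'E'
from h import *
im,w=cloud('top'); np.savez('top4.npz',im=im,w=w)
m=(abs(w[...,2]-.115)<.012)&(np.hypot(w[...,0]-.494,w[...,1]-.07)<.06)&(im.min(-1)>130)
l=w[m]; j=(l.max(0)+l.min(0))/2; print('lid',j,l.max(0)-l.min(0),m.sum(),np.median(l[:,2]))
lid=np.r_[j[:2],.115]
c=plan([down(lid+[0,0,.1],-35),down(lid+[0,0,.06],-35)],vmax=.035)
E
```

```text
lid [0.49727956 0.07248785 0.11258718] [0.06200374 0.0619662  0.01413217] 736 0.11443790682653238
1 a [0.07, 0.0, -0.04] t [-9, 25, 4]
2 a [0.06, 0.01, -0.04] t [-11, 25, 1]
3 a [0.07, 0.0, -0.03] t [-11, 24, 1]
4 a [0.06, 0.01, -0.04] t [-12, 24, -2]
--  [0.497 0.073 0.215] 4
5 a [0.0, 0.0, 0.0] t [0, 0, 20]
6 a [0.0, 0.0, 0.0] t [0, 0, 20]
--  [0.497 0.073 0.175] 6
```

Emit:
step_arm(
  rows=[
    {"angular": [0.07,0,-0.04],"travel": [-9,25,4],"grip": 1},
    {"angular": [0.06,0.01,-0.04],"travel": [-11,25,1],"grip": 1},
    {"angular": [0.07,0,-0.03],"travel": [-11,24,1],"grip": 1},
    {"angular": [0.06,0.01,-0.04],"travel": [-12,24,-2],"grip": 1},
    {"angular": [0,0,0],"travel": [0,0,0],"grip": 1},
  ],
)

```text
clock: 8.18
position: [0.4977, 0.0703, 0.2132]
tool_rot: [0.888, 0.459, 0.0, -0.001]
wrist_force: [-0.2, 0.6, 0.0]
width: 0.007
grip_force: 0.0
```

Emit:
step_arm(
  rows=[
    {"angular": [0,0,0],"travel": [0,0,20],"grip": 1},
    {"angular": [0,0,0],"travel": [0,0,20],"grip": 1},
    {"angular": [0,0,0],"travel": [0,0,0],"grip": 1},
    {"angular": [0,0,0],"travel": [0,0,0],"grip": 1},
    {"angular": [0,0,0],"travel": [0,0,0],"grip": 1},
  ],
)

```text
clock: 8.8
position: [0.4974, 0.073, 0.1757]
tool_rot: [0.887, 0.461, 0.002, -0.0]
wrist_force: [-0.5, -0.2, 1.0]
width: 0.007
grip_force: 0.0
```

Emit:
step_arm(
  rows=[
    {"angular": [0,0,0],"travel": [0,0,0],"grip": 1},
    {"angular": [0,0,0],"travel": [0,0,0],"grip": 1},
    {"angular": [0,0,0],"travel": [0,0,0],"grip": 1},
    {"angular": [0,0,0],"travel": [0,0,0],"grip": 1},
    {"angular": [0,0,0],"travel": [0,0,0],"grip": 1},
  ],
)

```text
clock: 9.43
position: [0.4971, 0.0728, 0.175]
tool_rot: [0.887, 0.461, 0.001, -0.0]
wrist_force: [0.0, 0.2, -0.6]
width: 0.002
grip_force: 0.0
```

Emit:
step_arm(
  rows=[
    {"angular": [0,0,0],"travel": [0,0,0],"grip": 1},
    {"angular": [0,0,0],"travel": [0,0,0],"grip": 1},
    {"angular": [0,0,0],"travel": [0,0,0],"grip": 1},
    {"angular": [0,0,0],"travel": [0,0,0],"grip": 1},
    {"angular": [0,0,0],"travel": [0,0,0],"grip": 1},
  ],
)

```text
clock: 10.05
position: [0.4971, 0.0728, 0.175]
tool_rot: [0.887, 0.461, 0.001, -0.0]
wrist_force: [0.1, -0.4, 0.3]
width: 0.006
grip_force: 0.0
```

Emit:
step_arm(
  rows=[
    {"angular": [0,0,0],"travel": [0,0,0],"grip": 1},
    {"angular": [0,0,0],"travel": [0,0,0],"grip": 1},
    {"angular": [0,0,0],"travel": [0,0,0],"grip": 1},
    {"angular": [0,0,0],"travel": [0,0,0],"grip": 1},
    {"angular": [0,0,0],"travel": [0,0,0],"grip": 1},
  ],
)

```text
clock: 10.68
position: [0.4971, 0.0728, 0.175]
tool_rot: [0.887, 0.461, 0.001, -0.0]
wrist_force: [0.4, -0.1, 0.1]
width: 0.005
grip_force: 0.0
```

```bash
python3 - <<'E'
from h import *
print(r.state()['q'].round(2))
im,w=cloud('scene'); save('scene4',im)
plan([down([.497,.0725,.24],-35),down([.4375,-.274,.20],-60),down([.4375,-.274,.062],-60)],vmax=.045)
E
```

```text
[-0.01  0.37  1.69  0.    1.08  0.6 ]
1 a [0.0, 0.0, 0.0] t [0, 0, -32]
2 a [0.0, 0.0, 0.0] t [0, 0, -33]
--  [0.497 0.073 0.24 ] 2
3 a [0.0, 0.0, 0.05] t [-40, 19, 5]
4 a [0.0, 0.0, 0.06] t [-39, 21, 5]
5 a [0.0, 0.0, 0.05] t [-37, 23, 5]
6 a [0.0, 0.0, 0.06] t [-36, 25, 5]
7 a [0.0, 0.0, 0.05] t [-35, 27, 4]
8 a [0.0, 0.0, 0.06] t [-33, 28, 5]
9 a [0.0, 0.0, 0.05] t [-32, 31, 5]
10 a [0.0, 0.0, 0.05] t [-30, 32, 5]
--  [ 0.437 -0.274  0.2  ] 10
11 a [0.0, 0.0, 0.0] t [0, 0, 35]
12 a [0.0, 0.0, 0.0] t [0, 0, 34]
13 a [0.0, 0.0, 0.0] t [0, 0, 35]
14 a [0.0, 0.0, 0.0] t [0, 0, 34]
--  [ 0.437 -0.274  0.062] 14
```

View pics/scene4.png

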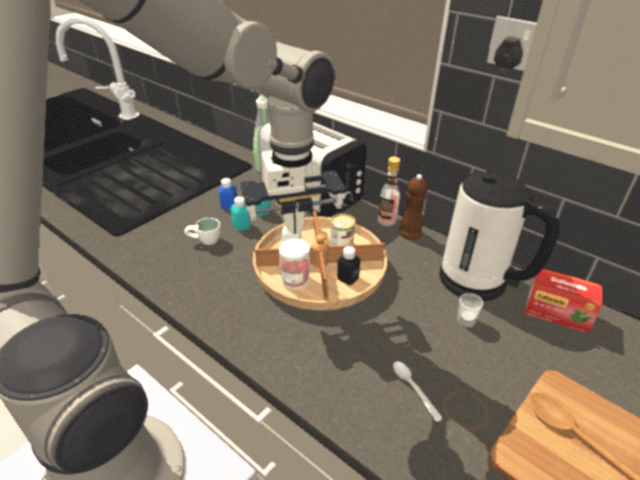

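The fingertips hover just over the lid at (295,243), all four things are upright, and the spoon at (417,390) has not moved. Held for 2 s; going to the spoon next.

Emit:
step_arm(
  rows=[
    {"angular": [0,0,0],"travel": [0,0,-32],"grip": 1},
    {"angular": [0,0,0],"travel": [0,0,-33],"grip": 1},
    {"angular": [0,0,0.05],"travel": [-40,19,5],"grip": 1},
    {"angular": [0,0,0.06],"travel": [-39,21,5],"grip": 1},
    {"angular": [0,0,0.05],"travel": [-37,23,5],"grip": 1},
  ],
)

```text
clock: 11.35
position: [0.4747, -0.0587, 0.2247]
tool_rot: [0.922, 0.388, 0.001, -0.0]
wrist_force: [-0.0, -0.0, 0.9]
width: 0.001
grip_force: 0.0
```

Emit:
step_arm(
  rows=[
    {"angular": [0,0,0.06],"travel": [-36,25,5],"grip": 1},
    {"angular": [0,0,0.05],"travel": [-35,27,4],"grip": 1},
    {"angular": [0,0,0.06],"travel": [-33,28,5],"grip": 1},
    {"angular": [0,0,0.05],"travel": [-32,31,5],"grip": 1},
    {"angular": [0,0,0.05],"travel": [-30,32,5],"grip": 1},
  ],
)

```text
clock: 11.98
position: [0.4367, -0.2754, 0.2001]
tool_rot: [0.966, 0.26, 0.001, -0.001]
wrist_force: [-0.3, 0.2, 0.0]
width: 0.004
grip_force: 0.0
```

Emit:
step_arm(
  rows=[
    {"angular": [0,0,0],"travel": [0,0,35],"grip": 1},
    {"angular": [0,0,0],"travel": [0,0,34],"grip": 1},
    {"angular": [0,0,0],"travel": [0,0,35],"grip": 1},
    {"angular": [0,0,0],"travel": [0,0,34],"grip": 1},
    {"angular": [0,0,0],"travel": [0,0,0],"grip": 1},
  ],
)

```text
clock: 12.6
position: [0.4361, -0.2726, 0.0603]
tool_rot: [0.965, 0.261, -0.0, -0.003]
wrist_force: [-0.2, -0.1, 0.7]
width: 0.005
grip_force: 0.0
```

Emit:
step_arm(
  rows=[
    {"angular": [0,0,0],"travel": [0,0,0],"grip": 1},
    {"angular": [0,0,0],"travel": [0,0,0],"grip": 1},
    {"angular": [0,0,0],"travel": [0,0,0],"grip": 1},
    {"angular": [0,0,0],"travel": [0,0,0],"grip": 1},
  ],
)

```text
clock: 13.1
position: [0.4376, -0.2738, 0.0628]
tool_rot: [0.965, 0.261, 0.001, -0.0]
wrist_force: [0.7, 0.5, 0.8]
width: 0.002
grip_force: 0.0
```

```bash
python3 - <<'E'
from h import *
im,w=cloud('scene'); save('scene5',im)
E
```

```text
(no output)
```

View pics/scene5.png

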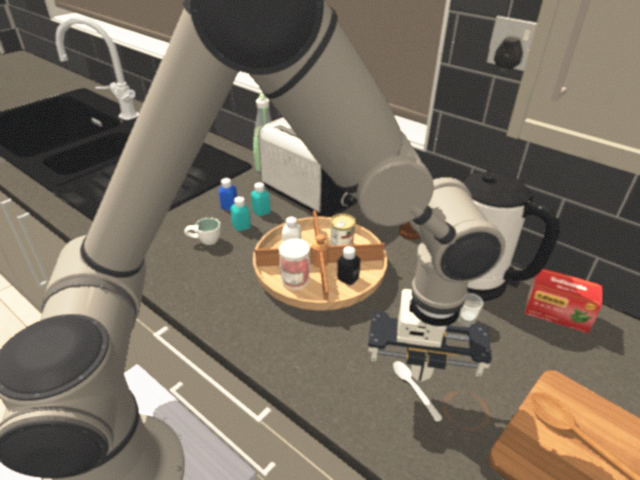

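The fingertips hover at (424,370) above the middle of the spoon, and everything on the tray is standing.

```bash
python3 -c "
from plant import r
print(r.finish_job())"
```

```text
the job is handed in; nothing more can be done
None
```

The turntable is turned so the jam jar stands at the front, I pointed at its lid for about two seconds, and the job is handed in with the arm still pointing at the middle of the teaspoon; no verdict came back, but the last picture showed everything upright and in place.

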